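# Check-weigh a dropper bottle on the two-pan balance

## Robot

A 7-joint arm with a two-finger parallel gripper is mounted at the origin on the work surface. World frame = base frame: x ahead of the robot, y to its left, z up, the work surface at z = 0. Lengths are in m, angles in rad, forces in N, time in s.
With the tool pointing down it reaches from about 0.425 to 0.825 m from the base axis. Payload 3.6 kg.
Tool frame: the origin (TCP) lies at the very end of the fingers, on their centre line; the grasp point (between the pads) lies 19 mm behind it; z points along the fingers, y is the line along which they close (so a half turn about z gives the same grasp; the last joint's range is limited). The gripper opens to 85 mm and grips with 20 to 120 N. Pads are 22 mm wide; open, the fingers measure 114 mm over their backs; the gripper's body (76 mm by 85 mm) begins 54 mm behind the grasp point. The pads swing forward as they close: fully open they stand 13 mm farther back than shut.
Start: joints at [-1.254, 0.615, -0.013, 1.423, 0.008, 1.103, -0.04], TCP at [0.218, 0.612, 0.231] pointing down, gripper open.
Joint ranges: [-3.12, 3.12], [-0.3, 2.06], [-1.34, 1.32], [0.26, 2.42], [-1.36, 4.5], [0.01, 1.98], [-2.84, 2.84]. Speed limits (rad/s): [2.79, 2.79, 3.14, 3.14, 3.14, 3.14, 3.14].

## Interface

Orientations are given as a rotation vector (axis times angle).
In Python, from cell import ctrl gives the robot as it stands. The module is installed in compiled form; this text tells all that it offers.
- The arm moves only by the tool move_arm, never from a script. Its argument "steps" is text: rows parted by semicolons, each of 5 numbers parted by spaces: the opening, from 0 (shut) to 1 (fully open), then the shift along the tool's x, y, z each as a share of 0.03 m, from -1 to 1, then the turn about the tool's z as a share of pi rad, from -1 to 1. A call has 1 to 20 rows; each row shifts and turns the commanded pose from where the row before left it, along the tool's axes as they then stand; what a row does not reach is not made up. A row lasts 1/10 s, in which the tool goes at most 50 mm and 8.59 degrees, less where a joint would pass 70% of its speed; a pose out of reach is approached as far as the arm can. A call with a number of a shift or a turn outside -1 to 1 is refused whole. A call with a gripper value outside its range is refused whole. The fingers move at their own pace and stop on an object; "newtons" is the grip in N (left out, the last holds). Time passes only in rows, so rows that do not move let the fingers close. It gives the time, the measured TCP pose, the force, the opening and the grip force at its end, in the units of the state.
- ctrl.state(): the state, without advancing time (a new reading comes with each control period).
- ctrl.snapshot(name): name is "scene" or "top" or "wrist"; returns a dict with "image" (420x560x3 uint8, red, green, blue), "fovy" (degrees; the focal length in pixels is half the picture's height over the tangent of half this angle, whatever the lens; pixels are square), "cx", "cy" (the principal point, pixels), "rvec" (rotation vector, rad) and "tvec" (3), from world to camera coordinates, as OpenCV has them. Camera axes: x right, y down, z forward; pixel columns grow to the right and rows downward; lengths in m; the calibration is good to about 2 mm. A picture is of the moment at which its call begins. There is no depth.
- ctrl.close_job(): hands the job in; it is judged then, once.
The state is a dict: "time_s": time; "joint_positions": joint angles; "joint_velocities": joint speeds; "tau": joint torques, N m; "tool_pos": TCP position; "eef_rot": TCP orientation; "wrist_force": force on the tool from outside, world axes, zero at the start; "wrist_torque": the same for the moment, N m; "finger_gap": finger opening in m; "gripper_force": force on a finger pad.
Only numpy, scipy, OpenCV 4.12 (cv2) and the standard library are available. Lean on these libraries where they do the work, as an engineer would, in place of code of your own. Each camera call takes 0.05 s, during which the arm holds its last target. There are 200 camera calls.

## Task

Weigh the dropper bottle: take steel 50 g weights from the blue tray, one at a time, and stand them upright on the empty pan of the balance, without dropping them, until the beam levels and the pointer rests inside the green band (one or two weights will do it). Leave the spare weights and the black cap in the tray, the bottle on its pan, and everything else as it is.

Things in the scene. Friction and masses are not known exactly. Their poses are not given: they have to be found in the camera images.
- beam (a joint): Tilt of the balance beam, rad. 0 = level; positive = the sample bottle's side down; stops at +-0.14. A centring spring gives about 0.00167 rad per gram of difference between the pans, so a 50 g weight shifts it 0.083 rad (less off a stop); settles in about 1 s. The red pointer is inside the green band of the dial between -0.055 and +0.055.
- balance: Two-pan balance, white housing 130 x 170 x 54 mm; origin under its centre on the table. The beam runs along its y axis, pivot 78 mm up; pans at y = +120 mm (sample) and -120 mm (free). In the middle stands a white dial plate, 100 mm wide along y, top 178 mm above the table, with a red pointer and a green band.
- pan_free_top (a point): Centre of the inner floor of the empty dark steel pan, about 112 mm above the table at level (moves up to 17 mm up or down with the beam; the pan always stays level). Pan 112 mm across outside, 106 mm inside, rim 4 mm above its floor. x, y along the balance's.
- pan_sample_top (a point): Centre of the inner floor of the other pan, on which the sample bottle stands; same sizes.
- sample_c (a point): Amber dropper bottle with a green and white label and black dropper top, on its pan: 34 mm in diameter, 88 mm tall; point on its axis 35 mm above its foot. Its weight is not known: 45 to 120 g.
- tray: Blue pocket tray 70 (x) x 210 (y) x 18 mm, origin under its centre on the table; four round pockets 23 mm wide, 6 mm deep (floor 12 mm above the table) at x = 0, y = -75, -25, +25, +75 mm. The weights stand upright in them, 26 mm of each showing above the tray top. A light bar hangs over its far side.
- light_bar (a point): Middle of the aluminium light bar fixed over the tray: in tray axes 30 (x) x 250 (y) x 36 mm, x +15 to +45 mm, 101 to 137 mm above the table, on posts at y = +-117 mm. A gripper coming straight down on a pocket hits it: come in tilted 25 to 45 degrees, fingers pointing down and towards the tray's +x, the gripper's body leaning to its -x side.
- weight1_c (a point): Steel 50 g check weight, plain upright cylinder 20 mm in diameter, 32 mm tall, with a thin dark ring low on its side; this point is its centre (16 mm above its foot), z along its axis. It starts in a pocket of the blue tray. The three weights are alike.
- weight2_c (a point): Steel 50 g check weight, plain upright cylinder 20 mm in diameter, 32 mm tall, with a thin dark ring low on its side; this point is its centre (16 mm above its foot), z along its axis. It starts in a pocket of the blue tray. The three weights are alike.
- weight3_c (a point): Steel 50 g check weight, plain upright cylinder 20 mm in diameter, 32 mm tall, with a thin dark ring low on its side; this point is its centre (16 mm above its foot), z along its axis. It starts in a pocket of the blue tray. The three weights are alike.
- cap_c (a point): Black plastic dropper cap with a narrower rubber bulb, 20 mm in diameter at the foot, 35 mm tall, in the fourth pocket: not a weight, leave it. Point on its axis 16 mm above its foot.
- spare1_c (a point): Spare amber dropper bottle, 34 mm diameter, 88 mm tall, standing on the table: leave alone. Point on its axis 35 mm above its foot.
- spare2_c (a point): Spare amber dropper bottle, 34 mm diameter, 88 mm tall, standing on the table: leave alone. Point on its axis 35 mm above its foot.
- roll_c (a point): Roll of white and green labels lying flat, 64 mm diameter, 32 mm tall: leave alone. Point at its centre.
- spatula_grip (a point): Spatula 180 mm long lying on the table: leave alone. Point on its handle.
- jar_c (a point): White jar 60 mm diameter, 90 mm tall: leave alone. Point at its centre.
- cap_bin: Yellow open bin 130 x 100 x 60 mm holding black caps, fixed; origin under its centre.

How it is judged:
At the end, for the whole second after the job is handed in: Beam at rest within 0.055 rad of level; at least one weight on the free pan, every weight upright (0.15 rad) on it within 50 mm of its centre or else in a tray pocket; sample upright within 30 mm of its pan's centre; cap moved less than 20 mm (value of joint beam between -0.055 and 0.055 rad and velocity of joint beam between -0.05 and 0.05 rad/s and horizontal distance between sample_c and pan_sample_top below 0.03 m and z of sample_c in the frame of pan_sample_top below 0.045 m and angle between sample_c's own z axis and vertical below 0.15 rad and ((horizontal distance between weight1_c and pan_free_top below 0.05 m and z of weight1_c in the frame of pan_free_top between 0.008 and 0.024 m and angle between weight1_c's own z axis and vertical below 0.15 rad) or (horizontal distance between weight2_c and pan_free_top below 0.05 m and z of weight2_c in the frame of pan_free_top between 0.008 and 0.024 m and angle between weight2_c's own z axis and vertical below 0.15 rad) or (horizontal distance between weight3_c and pan_free_top below 0.05 m and z of weight3_c in the frame of pan_free_top between 0.008 and 0.024 m and angle between weight3_c's own z axis and vertical below 0.15 rad)) and distance of cap_c from where it was at the start of the episode below 0.02 m and ((horizontal distance between weight1_c and pan_free_top below 0.05 m and z of weight1_c in the frame of pan_free_top between 0.008 and 0.024 m and angle between weight1_c's own z axis and vertical below 0.15 rad) or (x of weight1_c in the frame of tray between -0.008 and 0.008 m and y of weight1_c in the frame of tray between -0.083 and 0.083 m and z of weight1_c in the frame of tray between 0.02 and 0.033 m)) and ((horizontal distance between weight2_c and pan_free_top below 0.05 m and z of weight2_c in the frame of pan_free_top between 0.008 and 0.024 m and angle between weight2_c's own z axis and vertical below 0.15 rad) or (x of weight2_c in the frame of tray between -0.008 and 0.008 m and y of weight2_c in the frame of tray between -0.083 and 0.083 m and z of weight2_c in the frame of tray between 0.02 and 0.033 m)) and ((horizontal distance between weight3_c and pan_free_top below 0.05 m and z of weight3_c in the frame of pan_free_top between 0.008 and 0.024 m and angle between weight3_c's own z axis and vertical below 0.15 rad) or (x of weight3_c in the frame of tray between -0.008 and 0.008 m and y of weight3_c in the frame of tray between -0.083 and 0.083 m and z of weight3_c in the frame of tray between 0.02 and 0.033 m))); the robot touches nothing.
It fails at once if the sample bottle is tipped or taken off its pan (angle between sample_c's own z axis and vertical above 0.5 rad or horizontal distance between sample_c and pan_sample_top above 0.045 m).
It fails at once if a weight is dropped (falls free faster than 0.6 m/s, about 2 cm of fall) ((linear speed of weight1 above 0.6 m/s and contact force between weight1 and the fingers below 0.05 N) or (linear speed of weight2 above 0.6 m/s and contact force between weight2 and the fingers below 0.05 N) or (linear speed of weight3 above 0.6 m/s and contact force between weight3 and the fingers below 0.05 N)).
It fails at once if the dropper cap is taken out of the tray, or a bystander (spare bottles, label roll, spatula, jar) is pushed more than 4 cm (distance of any of spare1_c, spare2_c, roll_c, spatula_grip, jar_c, cap_c from where it was at the start of the episode above 0.04 m).
It also fails if it takes over 61 s, if anything falls off the work surface, if the arm or the gripper's body presses on something with over 40 N, if the wrist force passes 120 N, or if a joint passes its speed limit or range.

## Working session

There is one attempt and no reset: what is moved stays moved. The work goes in short steps, Python scripts to look and compute and a tool call to move; the robot and the scene stay as the last step left them, time stands still between calls to the robot, and variables do not carry over. Pictures are saved under pics/ and viewed, at most 10 in all, crops included, and the job is handed in when it is done.

Besides the shell and the picture viewer there is one more tool, called after "Emit:" as a command line: name --argument value ..., lists and objects as JSON in quotes. move_arm: Moves the arm, as the interface text tells. Shift numbers are shares of 0.03 m and turn numbers shares of pi rad, none past 1 either way. Its arguments: {"type":"object","properties":{"steps":{"type":"string"},"newtons":{"type":"number"}},"required":["steps"]}

```bash
mkdir -p pics
cat > h.py <<'E'
import numpy as np, cv2
from cell import ctrl
def snap(n,f=None):
    s=ctrl.snapshot(n)
    if f: cv2.imwrite('pics/'+f,s['image'][:,:,::-1])
    return s
def cam(s):
    R=cv2.Rodrigues(np.array(s['rvec'],float))[0];t=np.array(s['tvec'],float).ravel()
    f=s['image'].shape[0]/2/np.tan(np.radians(s['fovy'])/2)
    return R,t,f
def ray(s,u,v):
    R,t,f=cam(s);d=R.T@np.array([(u-s['cx'])/f,(v-s['cy'])/f,1]);return -R.T@t,d
def onz(s,u,v,z):
    o,d=ray(s,u,v);return o+d*(z-o[2])/d[2]
def proj(s,p):
    R,t,f=cam(s);q=R@np.array(p)+t;return np.array([s['cx']+f*q[0]/q[2],s['cy']+f*q[1]/q[2]])
E
python3 - <<'E'
from h import *
a=snap('scene','scene0.png');b=snap('top','top0.png')
for s in(a,b):print(s['fovy'],s['cx'],s['cy'],-cam(s)[0].T@cam(s)[1])
st=ctrl.state();print(st['tool_pos'],st['eef_rot'],st['time_s'],st['finger_gap'])
E
```

```text
42.38140447343476 278.15477934404646 204.143881280713 [ 1.29309996 -0.70768258  1.06289448]
49.553054604200526 280.09441839926876 205.94958870554962 [ 0.44078852 -0.05805398  1.46531589]
[0.21823407 0.61152805 0.23025873] [-0.53565262 -3.09521063  0.00361323] 0.1 0.08538386526009248
```

View pics/scene0.png

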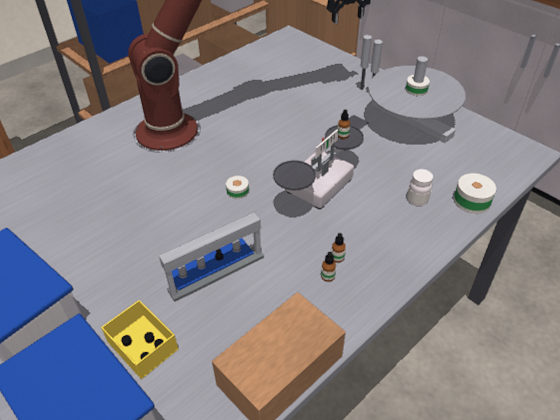

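View pics/top0.png

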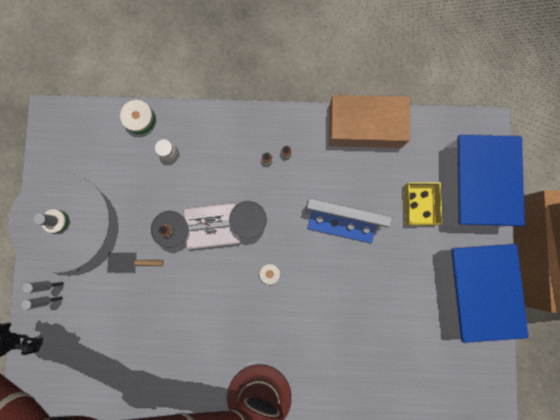

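Run:
```python
from h import *
b=cv2.imread('pics/top0.png');a=cv2.imread('pics/scene0.png')
c1=cv2.resize(b[180:270,140:400],(780,270),interpolation=cv2.INTER_CUBIC)
c2=cv2.resize(a[100:300,150:380],(690,600),interpolation=cv2.INTER_CUBIC)
cv2.imwrite('pics/c1.png',c1);cv2.imwrite('pics/c2.png',c2)
```

```text
(no output)
```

View pics/c1.png

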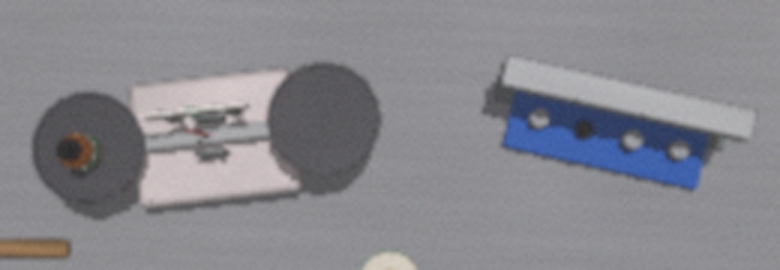

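View pics/c2.png

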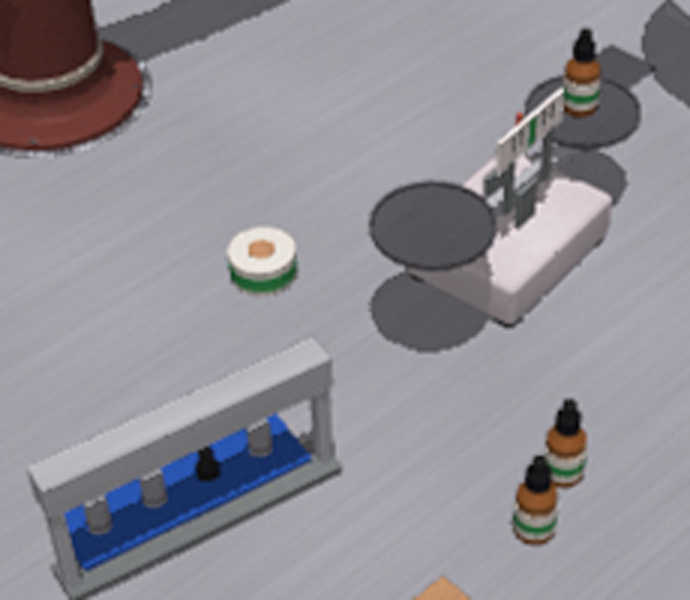

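Run:
```python
from h import *
s=snap('top');g=lambda u,v,z:onz(s,140+(u+.5)/3-.5,180+(v+.5)/3-.5,z)
W=[g(540,119,.044),g(584,129,.047),g(632,141,.044),g(679,151,.044)]
for w in W:print('pocket',w.round(4))
print('gaps',[np.linalg.norm(W[i]-W[i+1])for i in range(3)])
d=(W[0]-W[3])[:2];yaw=np.arctan2(-d[0],d[1]);print('yaw',np.degrees(yaw),'ctr',np.mean([W[0],W[3]],0))
print('bar',g(629.5,98,.137),'front',g(503,147,.018),g(696,188,.018))
f=g(324,119,.133);m=g(90,148,.10);print('free',f,'sample',m,np.linalg.norm((f-m)[:2]))
for n,p in(('roll',g(388,270,.032)),):print(n,p)
# check in scene view
c=snap('scene')
for w in W+[f]:print((proj(c,w)-[150,100])*3)
```

```text
pocket [ 0.5549 -0.1739  0.044 ]
pocket [ 0.5456 -0.2196  0.047 ]
pocket [ 0.5347 -0.2701  0.044 ]
pocket [ 0.5257 -0.3191  0.044 ]
gaps [np.float64(0.046759127880931894), np.float64(0.0517484702335884), np.float64(0.04982201386475372)]
yaw -11.355291793680424 ctr [ 0.54030812 -0.24652818  0.044     ]
bar [ 0.57053812 -0.25327993  0.137     ] front [ 0.5260658  -0.13741602  0.018     ] [ 0.48869685 -0.34222873  0.018     ]
free [0.54158062 0.04463346 0.133     ] sample [0.50814238 0.28038969 0.1       ] 0.23811576037858478
roll [ 0.39373133 -0.02000413  0.032     ]
[255.96540364 423.52620483]
[206.08457017 444.08210895]
[149.7763326  472.13874446]
[ 94.40508873 498.82494805]
[431.087486  215.0812648]
```

Emit:
move_arm --steps "0.5 0 0 -1 0;0.5 0 0 -1 0;0.5 0 0 -1 0;0.5 -0.5 -0.5 -1 0.02;0.5 -1 -0.9 -1 0.03;0.5 -1 -0.9 -1 0;0.5 -1 -0.9 0 0;0.5 -1 -0.9 0 0;0.5 -1 -0.9 0 0;0.5 -1 -0.9 0 0;0.5 -1 -0.9 0 0;0.5 -1 -0.9 0 0;0.5 -1 -0.9 0 0;0.5 -1 -0.9 0 0;0.5 -1 -0.9 0 0;0.5 -1 -0.9 0 0;0.5 -1 -0.9 0 0;0.5 -1 -0.9 0 0;0.5 -1 -0.9 0 0;0.5 -1 -0.9 0 0"

```text
time_s: 2.2
tool_pos: [0.4452, -0.0159, 0.4111]
eef_rot: [0.776, 3.044, 0.001]
wrist_force: [-0.1, 0.3, -0.9]
finger_gap: 0.043
gripper_force: 0.0
```

Emit:
move_arm --steps "0.5 0 -1 0 -0.04;0.5 0 -1 0 -0.04;0.5 0 -0.3 0 -0.016;0.5 -1 0 0 0;0.5 -1 0 0 0;0.5 -1 0 0 0;0.5 -1 0 0 0;0.5 -1 0 0 0;0.5 -1 0 0 0;0.5 -1 0 0 0;0.5 -1 0 0 0;0.5 -1 0 0 0;0.5 -1 0 0 0;0.5 -1 0 0 0;0.5 -1 0 0 0;0.5 -1 0 0 0;0.5 -1 0 0 0"

```text
time_s: 3.9
tool_pos: [0.7796, -0.1579, 0.4025]
eef_rot: [0.352, 3.114, 0.028]
wrist_force: [-0.2, -2.1, 0.3]
finger_gap: 0.0424
gripper_force: 0.0
```

```bash
cat > st.py <<'E'
from h import *
s=ctrl.state();R=cv2.Rodrigues(np.array(s['eef_rot'],float))[0]
print(np.round(s['tool_pos'],4),'q',np.round(s['joint_positions'],3),'t',s['time_s'],'gap',s['finger_gap'],s['gripper_force'])
z=R[:,2];y=R[:,1];az=lambda v:np.degrees(np.arctan2(v[1],v[0]))
print(R.round(3));print('tilt',np.degrees(np.arccos(-z[2])),'azz',az(z),'azy',az(y),'y_elev',np.degrees(np.arcsin(y[2])))
E
python3 st.py
```

```text
[ 0.7796 -0.1579  0.4025] q [ 0.078  0.977  0.861  0.301 -0.766  1.95   1.66 ] t 3.9 gap 0.04239008797405616 0.0
[[-0.975  0.223  0.01 ]
 [ 0.223  0.975  0.017]
 [-0.005  0.019 -1.   ]]
tilt 1.1261242532553117 azz 60.94532668229934 azy 77.0984728126319 y_elev 1.0816773486998557
```

Emit:
move_arm --steps "0.5 -1 0 0 0;0.5 -1 0 0 0;0.5 0 0 -1 0;0.5 0 0 -1 0;0.5 0 0 -1 0;0.5 0 0 -1 0"

```text
time_s: 4.5
tool_pos: [0.7501, -0.1573, 0.4803]
eef_rot: [0.36, 3.055, 0.019]
wrist_force: [-0.7, -1.9, -0.2]
finger_gap: 0.0427
gripper_force: 0.0
```

```bash
python3 st.py
```

```text
[ 0.7501 -0.1573  0.4803] q [ 0.118  0.867  0.559  0.263 -0.496  1.982  1.599] t 4.5 gap 0.042727030328645936 0.0
[[-0.971  0.232  0.067]
 [ 0.232  0.973  0.004]
 [-0.064  0.02  -0.998]]
tilt 3.834121175597958 azz 3.7142555300012914 azy 76.60671905834532 y_elev 1.1294085169348955
```

Emit:
move_arm --steps "0.5 0 0 -1 0;0.5 0 0 -1 0;0.5 0 0 -1 0;0.5 0 0 -1 0;0.5 0 0 -1 0;0.5 0 0 -1 0"

```text
time_s: 5.1
tool_pos: [0.711, -0.1524, 0.5729]
eef_rot: [0.352, 2.946, 0.01]
wrist_force: [0.2, 0.2, 0.5]
finger_gap: 0.0428
gripper_force: 0.0
```

```bash
python3 st.py
```

```text
[ 0.711  -0.1524  0.5729] q [ 0.18   0.723  0.062  0.263 -0.071  1.982  1.522] t 5.1 gap 0.04276134582736149 0.0
[[-0.957  0.233  0.174]
 [ 0.234  0.972 -0.014]
 [-0.172  0.027 -0.985]]
tilt 10.025656027230365 azz -4.691388031555432 azy 76.52042663238579 y_elev 1.5471910938276738
```

Emit:
move_arm --steps "0.5 0 0 -1 0;0.5 0 0 -1 0;0.5 0 0 -1 0;0.5 0 0 -1 0;0.5 0 0 -1 0;0.5 0 0 -1 0;0.5 0 0 -1 0;0.5 0 0 -1 0;0.5 0 0 -1 0;0.5 0 0 -1 0"

```text
time_s: 6.1
tool_pos: [0.6201, -0.1378, 0.7308]
eef_rot: [0.326, 2.717, -0.012]
wrist_force: [-0.4, -0.4, 0.8]
finger_gap: 0.0427
gripper_force: 0.0
```

```bash
python3 st.py
```

```text
[ 0.6201 -0.1378  0.7308] q [ 0.184  0.492  0.054  0.263 -0.065  1.982  1.52 ] t 6.1 gap 0.04274828725282551 0.0
[[-0.892  0.229  0.39 ]
 [ 0.225  0.973 -0.055]
 [-0.392  0.039 -0.919]]
tilt 23.22706911412436 azz -8.043981280006314 azy 76.76555093988026 y_elev 2.2233783650198222
```

Emit:
move_arm --steps "0.45 0 0 -1 0;0.45 0 0 -1 0;0.45 0 0 -1 0;0.45 0 0 -1 0;0.45 0 0 -1 0;0.45 0 0 -1 0;0.45 0 0 -1 0;0.45 0 0 -1 0;0.45 0 0 0 -0.03"

```text
time_s: 7.0
tool_pos: [0.5209, -0.1219, 0.8415]
eef_rot: [0.184, 2.542, -0.066]
wrist_force: [0.5, 0.4, 1.1]
finger_gap: 0.0389
gripper_force: 0.0
```

```bash
python3 st.py
```

```text
[ 0.5209 -0.1219  0.8415] q [ 0.195  0.304  0.037  0.262 -0.054  1.983  1.615] t 7.0 gap 0.038879974524638546 0.0
[[-0.82   0.146  0.553]
 [ 0.117  0.989 -0.087]
 [-0.559 -0.007 -0.829]]
tilt 34.0229990858227 azz -8.969801473314542 azy 81.60247315594546 y_elev -0.3863261525675833
```

```bash
cat > go.py <<'E'
import sys
from h import *
s=ctrl.state();R=cv2.Rodrigues(np.array(s['eef_rot'],float))[0]
p=np.array(s['tool_pos']);g=np.array(eval(sys.argv[1]),float)
print('need shares xyz',(R.T@(g-p)/.03).round(2),'tilt',np.degrees(np.arccos(-R[2,2])).round(1),'z',R[:,2].round(3),'yz',R[2,1].round(3))
E
python3 go.py "(0.477,-0.162,0.150)"
```

```text
need shares xyz [13.94 -1.38 18.41] tilt 34.0 z [ 0.553 -0.087 -0.829] yz -0.007
```

Emit:
move_arm --steps "0.45 0.4 0 0.5 0;0.45 0.75 -0.08 1 0;0.45 0.75 -0.08 1 0;0.45 0.75 -0.08 1 0;0.45 0.75 -0.08 1 0;0.45 0.75 -0.08 1 0;0.45 0.75 -0.08 1 0;0.45 0.75 -0.08 1 0;0.45 0.75 -0.08 1 0;0.45 0.75 -0.08 1 0;0.45 0.75 -0.08 1 0;0.45 0.75 -0.08 1 0;0.45 0.75 -0.08 1 0;0.45 0.75 -0.08 1 0;0.45 0.75 -0.08 1 0;0.45 0.75 -0.08 1 0;0.45 0.75 -0.08 1 0;0.45 0.75 -0.08 1 0;0.45 0.8 0 0.9 0"

```text
time_s: 8.9
tool_pos: [0.4841, -0.1631, 0.2053]
eef_rot: [0.189, 2.579, -0.05]
wrist_force: [-0.7, -0.8, 1.1]
finger_gap: 0.0386
gripper_force: 0.0
```

```bash
python3 go.py "(0.477,-0.162,0.150)"
python3 - <<'E'
from h import *
s=snap('wrist','w1.png')
for p in [(.5549,-.1739,.044),(.5456,-.2196,.047),(.5347,-.2701,.044),(.5257,-.3191,.044)]:print(proj(s,p))
E
```

```text
need shares xyz [ 1.18 -0.    1.44] tilt 31.9 z [ 0.523 -0.075 -0.849] yz 0.003
[283.38905109 154.49962057]
[228.75605706 154.65619171]
[167.95004903 149.28707066]
[108.54613305 147.73268826]
```

View pics/w1.png

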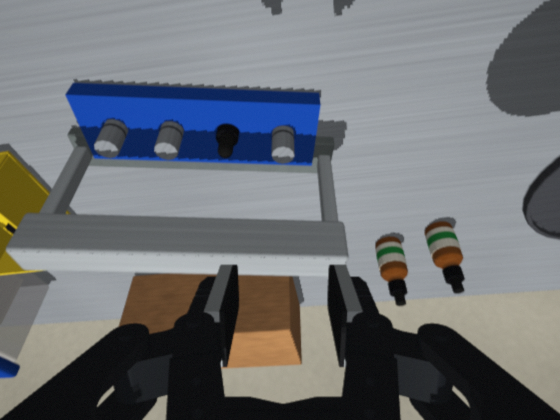

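Emit:
move_arm --steps "0.42 0.5 0 0.5 0;0.42 0.5 0 0.5 0;0.42 0 0 0 0"

```text
time_s: 9.25
tool_pos: [0.4808, -0.166, 0.1876]
eef_rot: [0.186, 2.611, -0.039]
wrist_force: [1.0, -0.3, -0.2]
finger_gap: 0.0354
gripper_force: 0.0
```

```bash
python3 st.py; python3 go.py "(0.560,-0.1746,0.026)"
```

```text
[ 0.4808 -0.166   0.1876] q [ 0.573  0.337 -0.278  2.294 -1.078  0.015  2.838] t 9.25 gap 0.03540709882885095 0.0
[[-0.857  0.14   0.497]
 [ 0.125  0.99  -0.063]
 [-0.501  0.008 -0.866]]
tilt 30.05581517579402 azz -7.228593348880119 azy 81.97166817429986 y_elev 0.4627434844591991
need shares xyz [0.4  0.04 5.99] tilt 30.1 z [ 0.497 -0.063 -0.866] yz 0.008
```

Emit:
move_arm --steps "0.42 0.2 0 0.8 0;0.42 0.2 0.04 0.8 0;0.42 0 0 0.7 0"

```text
time_s: 9.55
tool_pos: [0.5144, -0.174, 0.1502]
eef_rot: [0.184, 2.652, -0.022]
wrist_force: [0.4, 0.4, -0.8]
finger_gap: 0.0358
gripper_force: 0.0
```

```bash
python3 st.py; python3 go.py "(0.559,-0.1746,0.026)"
```

```text
[ 0.5144 -0.174   0.1502] q [ 0.51   0.45  -0.219  2.221 -1.074  0.015  2.839] t 9.55 gap 0.03580888181353003 0.0
[[-0.876  0.134  0.463]
 [ 0.126  0.991 -0.047]
 [-0.465  0.017 -0.885]]
tilt 27.71131012724147 azz -5.862070006462178 azy 82.29766024111227 y_elev 0.9663688305610711
need shares xyz [0.62 0.11 4.35] tilt 27.7 z [ 0.463 -0.047 -0.885] yz 0.017
```

Emit:
move_arm --steps "0.42 0 0 -1 0;0.42 0 0 -1 0;0.42 0 0 -0.5 0;0.42 0 0 0 -0.047;0.42 0 0 0 -0.047;0.42 0 0 0 -0.047;0.42 0 0 0 -0.047;0.42 0 0 0 -0.047;0.42 0 0 0 -0.047;0.42 0 0 0 -0.047;0.42 0 0 0 -0.047;0.42 0 0 0 -0.047;0.42 0 0 0 -0.047"

```text
time_s: 10.85
tool_pos: [0.4792, -0.1706, 0.217]
eef_rot: [-1.716, 2.158, -0.477]
wrist_force: [0.6, 0.5, 0.4]
finger_gap: 0.0356
gripper_force: 0.0
```

```bash
python3 st.py
```

```text
[ 0.4792 -0.1706  0.217 ] q [ 0.839  0.317 -0.596  2.214  0.42   0.201  2.831] t 10.85 gap 0.03558874969866806 0.0
[[-0.211 -0.861  0.463]
 [-0.976  0.213 -0.049]
 [-0.057 -0.462 -0.885]]
tilt 27.734918702970457 azz -6.012678760768216 azy 166.10437948305275 y_elev -27.511441684943716
```

Emit:
move_arm --steps "0.42 0 0 0 -0.047;0.42 0 0 0 -0.047;0.42 0 0 0 -0.047;0.42 0 0 0 -0.047;0.42 0 0 0 -0.047;0.42 0 0 0 -0.047;0.42 0 0 0 -0.047;0.42 0 0 0 -0.047;0.42 0 0 0 -0.047;0.42 0 0 0 -0.047;0.42 0 0 0 -0.047;0.42 0 0 0 0"

```text
time_s: 12.05
tool_pos: [0.4807, -0.1441, 0.1534]
eef_rot: [-2.947, 0.707, -0.73]
wrist_force: [-0.1, 0.7, 0.6]
finger_gap: 0.0356
gripper_force: 0.0
```

```bash
python3 st.py;python3 go.py "(0.559,-0.1746,0.026)"
```

```text
[ 0.4807 -0.1441  0.1534] q [ 0.763  0.459 -0.672  2.312  1.687  0.268  2.828] t 12.05 gap 0.03559557418477818 0.0
[[ 0.787 -0.423  0.448]
 [-0.435 -0.897 -0.083]
 [ 0.437 -0.129 -0.89 ]]
tilt 27.116034447904177 azz -10.495367067919645 azy -115.26006025040883 y_elev -7.435268562598271
need shares xyz [0.64 0.36 5.03] tilt 27.1 z [ 0.448 -0.083 -0.89 ] yz -0.129
```

Emit:
move_arm --steps "0.42 0 0 -0.3 -0.047;0.42 0 0 -0.3 -0.047;0.42 0 0 0 -0.01;0.42 0 0 0 0"

```text
time_s: 12.45
tool_pos: [0.4769, -0.1411, 0.1616]
eef_rot: [3.008, -0.343, 0.728]
wrist_force: [0.2, -0.2, -1.1]
finger_gap: 0.0356
gripper_force: 0.0
```

```bash
python3 st.py;python3 go.py "(0.559,-0.1746,0.026)"
```

```text
[ 0.4769 -0.1411  0.1616] q [ 0.452  0.374 -0.238  2.322  1.912  0.054  2.836] t 12.45 gap 0.03561725933338392 0.0
[[ 0.866 -0.219  0.449]
 [-0.206 -0.975 -0.079]
 [ 0.455 -0.024 -0.89 ]]
tilt 27.109292793496238 azz -9.943674576756289 azy -102.66226928873503 y_elev -1.3909361711995083
need shares xyz [0.54 0.6  5.34] tilt 27.1 z [ 0.449 -0.079 -0.89 ] yz -0.024
```

Emit:
move_arm --steps "0.42 0.3 0.3 0 0;0.42 0.24 0.3 0.3 0;0.42 0 0 0.5 0;0.42 0 0 0.5 0;0.42 0 0 0 0"

```text
time_s: 12.95
tool_pos: [0.5032, -0.166, 0.13]
eef_rot: [3.009, -0.352, 0.73]
wrist_force: [-1.0, -0.8, -0.4]
finger_gap: 0.0358
gripper_force: 0.0
```

```bash
python3 st.py;python3 go.py "(0.559,-0.1746,0.026)"
```

```text
[ 0.5032 -0.166   0.13  ] q [ 0.62   0.499 -0.423  2.27   2.008  0.158  2.793] t 12.95 gap 0.035823995328919826 0.0
[[ 0.865 -0.224  0.45 ]
 [-0.212 -0.974 -0.077]
 [ 0.455 -0.029 -0.89 ]]
tilt 27.135230430481915 azz -9.742969958352344 azy -102.93767059179302 y_elev -1.6359974641851582
need shares xyz [ 0.09 -0.04  3.94] tilt 27.1 z [ 0.45  -0.077 -0.89 ] yz -0.029
```

Emit:
move_arm --steps "0.42 0.1 -0.04 0.7 0;0.42 0 0 0.7 0;0.42 0 0 0.7 0;0.42 0 0 0.7 0;0.42 0 0 0.5 0;0.42 0 0 0.3 0;0.42 0 0 0.2 0;0.42 0 0 0 0"

```text
time_s: 13.75
tool_pos: [0.5572, -0.1746, 0.0313]
eef_rot: [3.006, -0.347, 0.73]
wrist_force: [0.8, 0.1, 0.3]
finger_gap: 0.0359
gripper_force: 0.0
```

```bash
python3 st.py;python3 go.py "(0.559,-0.1746,0.026)"; python3 -c "
from h import *
s=snap('wrist','w2.png')"
```

```text
[ 0.5572 -0.1746  0.0313] q [ 0.684  0.802 -0.588  2.188  2.213  0.416  2.661] t 13.75 gap 0.035850059807235025 0.0
[[ 0.865 -0.222  0.45 ]
 [-0.209 -0.975 -0.08 ]
 [ 0.456 -0.025 -0.889]]
tilt 27.193353145218367 azz -10.094741643946767 azy -102.83430216450886 y_elev -1.4067221432624524
need shares xyz [-0.03 -0.01  0.18] tilt 27.2 z [ 0.45  -0.08  -0.889] yz -0.025
```

View pics/w2.png

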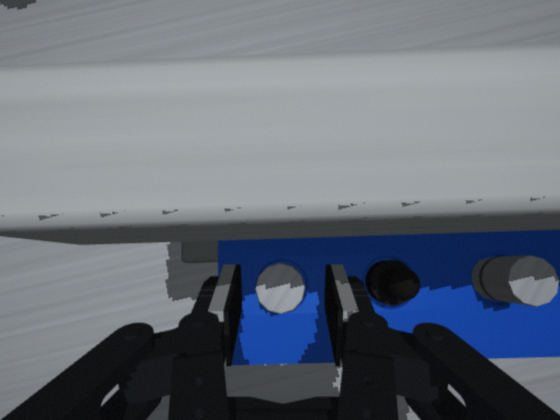

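Emit:
move_arm --steps "0.42 0 0 0.15 0;0.3 0 0 0 0;0.1 0 0 0 0;0.1 0 0 0 0;0.1 0 0 0 0;0.1 0 0 0 0" --newtons 40

```text
time_s: 14.4
tool_pos: [0.5593, -0.1749, 0.0277]
eef_rot: [3.005, -0.345, 0.731]
wrist_force: [-1.8, -0.4, 3.9]
finger_gap: 0.0186
gripper_force: 39.1
```

Emit:
move_arm --steps "0.1 0.1 0 -0.18 0;0.1 0.15 -0.01 -0.3 0;0.1 0.1 -0.01 -0.2 0;0.1 0 0 -0.5 0;0.1 0 0 -0.7 0;0.1 0 0 -0.7 0;0.1 0 0 -0.7 0;0.1 0 0 -0.7 0;0.1 0 0 -0.6 0;0.1 0 0 0 0"

```text
time_s: 15.4
tool_pos: [0.5062, -0.1651, 0.1555]
eef_rot: [3.0, -0.345, 0.74]
wrist_force: [-0.8, 0.3, -1.3]
finger_gap: 0.0185
gripper_force: 39.5
```

```bash
python3 st.py;python3 go.py "(0.546,0.0446,0.185)"
```

```text
[ 0.5062 -0.1651  0.1555] q [ 0.428  0.422 -0.162  2.251  1.942  0.014  2.841] t 15.4 gap 0.01854778354974126 39.49021875858307
[[ 0.862 -0.222  0.456]
 [-0.206 -0.975 -0.084]
 [ 0.463 -0.022 -0.886]]
tilt 27.593901351502076 azz -10.443519246731492 azy -102.80297797064503 y_elev -1.2326367313923683
need shares xyz [ 0.16 -7.13 -0.85] tilt 27.6 z [ 0.456 -0.084 -0.886] yz -0.022
```

Emit:
move_arm --steps "0.1 0.2 -0.2 -0.3 0;0.1 0.3 -0.4 -0.2 0;0.1 0.1 -0.6 0 0;0.1 0 -0.7 0 0;0.1 0 -0.7 0 0;0.1 0 -0.7 0 0;0.1 0 -0.3 0 0;0.1 0 0 0 0"

```text
time_s: 16.2
tool_pos: [0.5346, -0.0567, 0.1637]
eef_rot: [2.999, -0.337, 0.759]
wrist_force: [0.1, -0.7, -1.1]
finger_gap: 0.0183
gripper_force: 39.5
```

```bash
python3 st.py;python3 go.py "(0.558,0.0576,0.172)"
```

```text
[ 0.5346 -0.0567  0.1637] q [-0.069  0.407  0.129  2.249  1.687  0.014  2.841] t 16.2 gap 0.018347566361310314 39.520023465156555
[[ 0.857 -0.216  0.467]
 [-0.201 -0.976 -0.082]
 [ 0.473 -0.024 -0.88 ]]
tilt 28.300067235009905 azz -9.944942838329862 azy -102.48353545645745 y_elev -1.366188976498731
need shares xyz [ 0.03 -3.9  -0.19] tilt 28.3 z [ 0.467 -0.082 -0.88 ] yz -0.024
```

Emit:
move_arm --steps "0.1 0.1 -0.3 -0.3 0;0.1 0 -0.6 -0.1 0;0.1 0 -0.7 0 0;0.1 0 -0.7 0 0;0.1 0 -0.7 0 0;0.1 0 -0.6 0 0;0.1 0 -0.3 0 0;0.1 0 0 0 0"

```text
time_s: 17.0
tool_pos: [0.5497, 0.045, 0.1618]
eef_rot: [2.993, -0.341, 0.781]
wrist_force: [0.4, -0.1, -0.8]
finger_gap: 0.018
gripper_force: 39.5
```

```bash
python3 st.py;python3 go.py "(0.558,0.0576,0.147)"; python3 -c "
from h import *
s=snap('scene');a=s['image'][90:220,230:400,::-1]
cv2.imwrite('pics/s3.png',cv2.resize(a,(680,520),interpolation=cv2.INTER_CUBIC))"
```

```text
[0.5497 0.045  0.1618] q [-0.015  0.444 -0.289  2.204  1.485  0.324  2.837] t 17.0 gap 0.018007926703782172 39.51995551586151
[[ 0.85  -0.218  0.48 ]
 [-0.203 -0.976 -0.083]
 [ 0.486 -0.027 -0.873]]
tilt 29.134713168388625 azz -9.859924823971994 azy -102.58784584725892 y_elev -1.5195760630279649
need shares xyz [-0.09 -0.46  0.53] tilt 29.1 z [ 0.48  -0.083 -0.873] yz -0.027
```

View pics/s3.png

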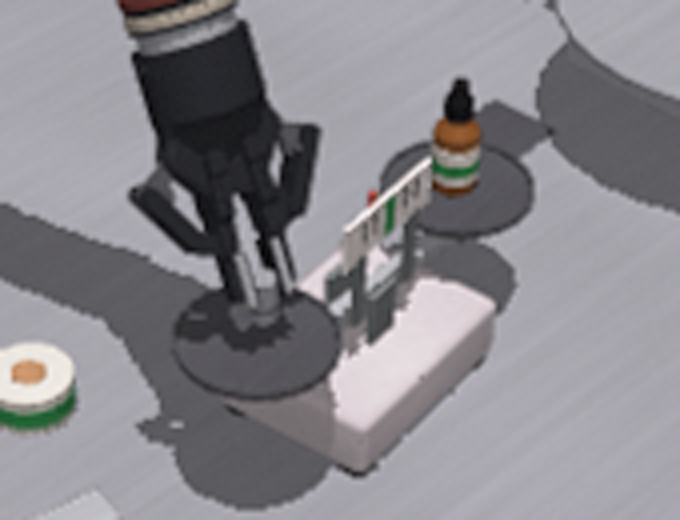

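Emit:
move_arm --steps "0.1 -0.05 -0.25 0 0;0.1 -0.05 -0.25 0.1 0;0.1 -0.06 0 0.15 0;0.1 -0.06 0 0.15 0;0.1 -0.05 0 0.1 0;0.1 0 0 0 0;0.1 0 0 0 0"

```text
time_s: 17.75
tool_pos: [0.5532, 0.0583, 0.1454]
eef_rot: [2.986, -0.34, 0.782]
wrist_force: [-0.1, 0.0, -0.7]
finger_gap: 0.018
gripper_force: 39.5
```

```bash
python3 st.py;python3 go.py "(0.558,0.0576,0.145)"; python3 -c "
from h import *
print(ctrl.state()['wrist_force'])
s=snap('scene');a=s['image'][110:200,260:370,::-1]
cv2.imwrite('pics/s4.png',cv2.resize(a,(660,540),interpolation=cv2.INTER_CUBIC))"
```

```text
[0.5532 0.0583 0.1454] q [-0.061  0.483 -0.277  2.206  1.59   0.348  2.701] t 17.75 gap 0.01799014218468244 39.518192410469055
[[ 0.849 -0.22   0.48 ]
 [-0.201 -0.975 -0.09 ]
 [ 0.488 -0.02  -0.872]]
tilt 29.25047389751252 azz -10.657304930375519 azy -102.69917325490599 y_elev -1.1431296553063648
need shares xyz [ 0.14 -0.01  0.09] tilt 29.3 z [ 0.48  -0.09  -0.872] yz -0.02
[-0.06796016  0.00644263 -0.73576087]
```

View pics/s4.png

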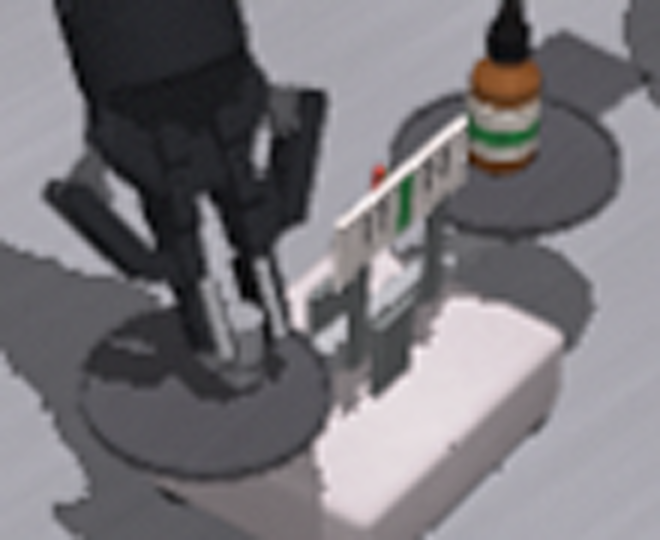

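Emit:
move_arm --steps "0.1 -0.05 0 0.09 0;0.1 -0.03 0 0.05 0;0.1 0 0 0 0;0.1 0 0 0 0"

```text
time_s: 18.2
tool_pos: [0.5531, 0.058, 0.1405]
eef_rot: [2.986, -0.342, 0.782]
wrist_force: [0.1, 0.3, -0.7]
finger_gap: 0.0186
gripper_force: 39.5
```

```bash
cat > pan.py <<'E'
from h import *
# pan floor level: lowest dark pixel row of the free pan in the scene view, and red pointer
s=snap('scene');im=s['image'].astype(int);hsv=cv2.cvtColor(s['image'],cv2.COLOR_RGB2HSV)
print('col296-303 bright',[im[180:200,c].sum(1).tolist() for c in (292,)])
r=(hsv[...,1]>130)&((hsv[...,0]<8)|(hsv[...,0]>172))&(hsv[...,2]>90)
g=(hsv[...,1]>90)&(abs(hsv[...,0].astype(int)-65)<20)
for m in(r,g):
    m=m.copy();m[:125]=m[165:]=0;m[:,:315]=m[:,334:]=0
    v,u=np.nonzero(m);print(len(u),u.mean() if len(u) else 0,v.mean() if len(v) else 0)
E
python3 pan.py;python3 st.py
```

```text
col296-303 bright [[262, 268, 263, 265, 265, 270, 273, 276, 237, 184, 285, 349, 349, 329, 290, 282, 285, 283, 275, 276]]
2 323.0 138.5
7 327.0 143.0
[0.5532 0.058  0.1406] q [-0.058  0.493 -0.282  2.211  1.63   0.352  2.659] t 18.25 gap 0.01830554500521428 39.51805293560028
[[ 0.849 -0.221  0.48 ]
 [-0.202 -0.975 -0.09 ]
 [ 0.488 -0.021 -0.872]]
tilt 29.250306806256045 azz -10.644138166871441 azy -102.75227362318475 y_elev -1.1801940994231372
```

Emit:
move_arm --steps "0.24 0 0 0 0;0.26 0 0 0 0;0.3 0 0 0 0;0.3 0 0 0 0;0.32 0 0 0 0;0.34 0 0 0 0"

```text
time_s: 18.85
tool_pos: [0.5532, 0.0581, 0.1407]
eef_rot: [2.986, -0.341, 0.782]
wrist_force: [-0.5, 0.3, -0.0]
finger_gap: 0.0291
gripper_force: 0.0
```

```bash
python3 pan.py;python3 st.py;python3 -c "
from h import *
s=snap('scene');a=s['image'][110:200,260:370,::-1];w=snap('wrist')['image'][:,:,::-1]
o=np.zeros((420,800,3),np.uint8);o[:280,:342]=cv2.resize(a,(342,280),interpolation=cv2.INTER_CUBIC);o[:343,343:800]=cv2.resize(w,(457,343));cv2.imwrite('pics/s5.png',o)"
```

```text
col296-303 bright [[225, 271, 263, 264, 262, 268, 265, 266, 270, 275, 269, 234, 194, 273, 299, 283, 285, 282, 280, 280]]
2 321.0 139.5
7 327.0 143.0
[0.5532 0.0581 0.1406] q [-0.058  0.493 -0.282  2.211  1.63   0.352  2.659] t 18.9 gap 0.02870467871074979 0.0
[[ 0.849 -0.22   0.48 ]
 [-0.202 -0.975 -0.09 ]
 [ 0.488 -0.021 -0.872]]
tilt 29.25282440559226 azz -10.640126804928569 azy -102.73962534531233 y_elev -1.1754835475807464
```

View pics/s5.png

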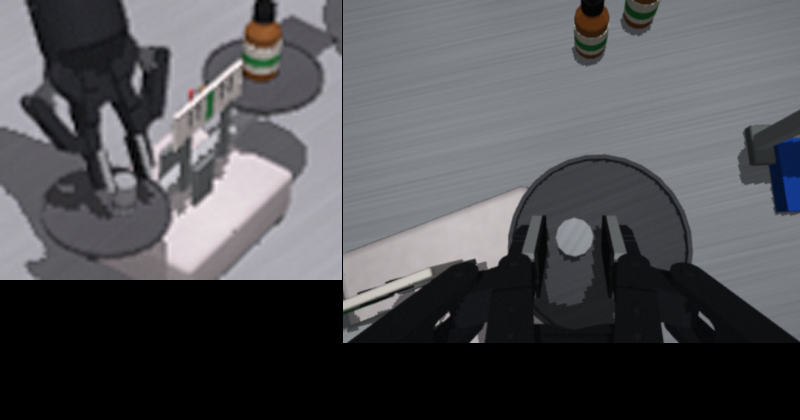

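Emit:
move_arm --steps "0.38 0 0 -0.3 0;0.4 0 0 -0.6 0;0.42 0 0 -0.6 0;0.42 0 0 -0.5 0;0.42 0 0 0 0;0.42 0 0 0 0;0.42 0 0 0 0;0.42 0 0 0 0"

```text
time_s: 19.8
tool_pos: [0.5303, 0.0631, 0.1724]
eef_rot: [2.984, -0.337, 0.769]
wrist_force: [0.4, 0.3, 0.8]
finger_gap: 0.0356
gripper_force: 0.0
```

```bash
python3 pan.py;python3 st.py
python3 - <<'E'
from h import *
s=snap('scene')
for z in(.11,.12,.13):print(proj(s,(.5416+.035,.0446-.045,z)))
s=snap('top');v=s['image'].astype(int).sum(2)
m=(v<260).astype(np.uint8);m[:,:215]=0;m[:,275:]=0;m[:190]=0;m[260:]=0
n,l,st,c=cv2.connectedComponentsWithStats(m);i=1+st[1:,4].argmax();print(st[i],c[i])
E
```

```text
col296-303 bright [[265, 268, 269, 267, 265, 270, 263, 266, 272, 269, 268, 239, 195, 272, 296, 279, 279, 285, 280, 277]]
2 321.0 139.5
7 327.0 143.0
[0.5303 0.0635 0.1725] q [ 0.226  0.476 -0.715  2.214  1.45   0.567  2.835] t 19.85 gap 0.03558392414305701 0.0
[[ 0.853 -0.219  0.473]
 [-0.198 -0.976 -0.094]
 [ 0.482 -0.014 -0.876]]
tilt 28.83344995419407 azz -11.24108636044715 azy -102.6635457687994 y_elev -0.7829562794023784
[290.76736325 193.05131742]
[290.77613953 190.19695134]
[290.78500565 187.31336635]
[ 215  218   44   42 1170] [233.16068376 239.65299145]
```

Run:
```python
from h import *
s=snap('wrist','w6.png');t=snap('top')
def red(s):
    h=cv2.cvtColor(s['image'],cv2.COLOR_RGB2HSV);return ((h[...,1]>110)&((h[...,0]<6)|(h[...,0]>172))&(h[...,2]>60)).astype(np.uint8)
def grn(s):
    h=cv2.cvtColor(s['image'],cv2.COLOR_RGB2HSV);return ((h[...,1]>90)&(abs(h[...,0].astype(int)-62)<22)).astype(np.uint8)
for k in(s,t):
  for f in(red,grn):
    n,l,st,c=cv2.connectedComponentsWithStats(f(k));print([(st[i].tolist(),c[i].round(1).tolist()) for i in range(1,n) if st[i,4]>2 and (k is s or (180<c[i][0]<240 and 200<c[i][1]<250))][:8])
P=onz(t,140+200.5/3-.5,180+108.5/3-.5,.178);print('plate top',P,proj(s,P),proj(s,(.525,.1625,.178)))
```

```text
[([133, 321, 6, 2, 6], [135.5, 321.5]), ([58, 325, 66, 24, 363], [85.4, 337.5])]
[([341, 3, 34, 20, 224], [355.5, 16.2]), ([298, 15, 3, 2, 3], [299.0, 15.3]), ([285, 42, 35, 16, 192], [301.3, 51.7]), ([328, 292, 3, 3, 3], [329.0, 293.0]), ([27, 297, 22, 9, 26], [36.5, 300.9]), ([29, 304, 57, 14, 282], [57.1, 310.0]), ([398, 405, 16, 15, 153], [404.9, 412.6])]
[]
[]
plate top [0.54518678 0.15895023 0.178     ] [ 51.51239765 297.16296591] [ 47.99639761 348.21831452]
```

View pics/w6.png

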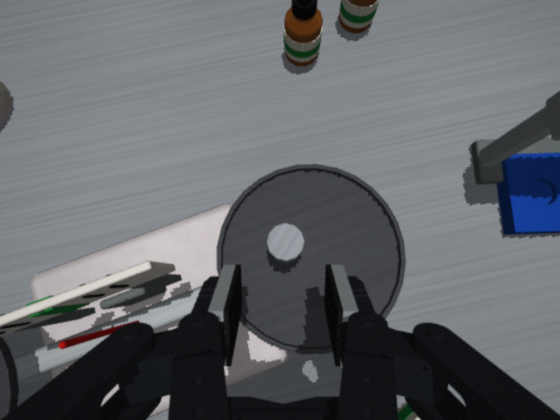

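Run:
```python
from h import *
s=snap('wrist');im=s['image']
h=cv2.cvtColor(im,cv2.COLOR_RGB2HSV);m=((h[...,1]>110)&((h[...,0]<6)|(h[...,0]>172))&(h[...,2]>60))
v,u=np.nonzero(m);k=(u>50)&(u<145)&(v>315)&(v<355);u,v=u[k],v[k]
vx,vy,x0,y0=cv2.fitLine(np.c_[u,v].astype(np.float32),cv2.DIST_L2,0,.01,.01).ravel()
a=[x0+(62-x0),y0+vy/vx*(62-x0)];b=[136,y0+vy/vx*(136-x0)];print('line',a,b)
yb=np.array([-.1405,.990,0]);xb=np.array([.990,.1405,0]);C=np.array([.5250,.1625,0])
for d in np.arange(-.02,.021,.005):
    r=[]
    for p in(a,b):
        o,dr=ray(s,*p);q=o+dr*((d-(o-C)@xb)/(dr@xb));r.append(((q-C)@yb,q[2]))
    (y1,z1),(y2,z2)=r;t=np.arctan2(y1-y2,z1-z2);yp=y2+(y1-y2)/(z1-z2)*(.078-z2)
    print(d.round(3),np.round(r,4).tolist(),'angle',t.round(3),'y at pivot',yp.round(4))
g=im.astype(int).sum(2)
m=(g<260).astype(np.uint8)
print([ (r,[int(x) for x in g[r,205:232:1]],[int(x) for x in g[r,395:415]]) for r in(245,)])
for z in(.112,.115,.118,.121,.124,.127,.13,.133):
    print(z,[np.linalg.norm(onz(s,217.5,r,z)-onz(s,404.5,r+3,z)).round(4) for r in(255,)])
```

```text
line [np.float32(62.0), np.float32(344.54352)] [136, np.float32(321.96494)]
-0.02 [[-0.2386, 0.5609], [-0.2286, 0.6436]] angle -3.022 y at pivot -0.2967
-0.015 [[-0.1784, 0.462], [-0.1729, 0.5081]] angle -3.022 y at pivot -0.2246
-0.01 [[-0.1182, 0.363], [-0.1171, 0.3726]] angle -3.022 y at pivot -0.1525
-0.005 [[-0.0581, 0.2641], [-0.0613, 0.2371]] angle 0.12 y at pivot -0.0805
0.0 [[0.0021, 0.1652], [-0.0055, 0.1016]] angle 0.12 y at pivot -0.0084
0.005 [[0.0623, 0.0662], [0.0502, -0.0339]] angle 0.12 y at pivot 0.0637
0.01 [[0.1224, -0.0327], [0.106, -0.1694]] angle 0.12 y at pivot 0.1358
0.015 [[0.1826, -0.1316], [0.1618, -0.3049]] angle 0.12 y at pivot 0.2078
0.02 [[0.2428, -0.2306], [0.2175, -0.4404]] angle 0.12 y at pivot 0.2799
[(245, [598, 591, 592, 597, 596, 597, 594, 591, 594, 596, 589, 531, 337, 203, 197, 198, 153, 103, 146, 187, 208, 215, 218, 213, 211, 209, 209], [208, 172, 113, 79, 92, 168, 211, 206, 214, 310, 383, 402, 409, 410, 412, 410, 412, 406, 414, 402])]
0.112 [np.float64(0.1128)]
0.115 [np.float64(0.1113)]
0.118 [np.float64(0.1098)]
0.121 [np.float64(0.1083)]
0.124 [np.float64(0.1068)]
0.127 [np.float64(0.1053)]
0.13 [np.float64(0.1037)]
0.133 [np.float64(0.1022)]
```

```bash
cat > tri.py <<'E'
from h import *
def tri(*rs):
    A=np.zeros((3,3));b=np.zeros(3)
    for o,d in rs:
        d=d/np.linalg.norm(d);P=np.eye(3)-np.outer(d,d);A+=P;b+=P@o
    x=np.linalg.solve(A,b);return x,[np.linalg.norm(np.cross(x-o,d/np.linalg.norm(d)))for o,d in rs]
E
python3 - <<'E'
from tri import *
s=snap('scene');w=snap('wrist');im=s['image'].astype(int)
R=im[...,0]-(im[...,1]+im[...,2])/2; R=R[130:150,312:334];R=np.clip(R-25,0,None)
v,u=np.mgrid[130:150,312:334];print('red px',[(a,b,int(c)) for a,b,c in zip(u[R>0],v[R>0],R[R>0])])
cu,cv_=(R*u).sum()/R.sum(),(R*v).sum()/R.sum();print(cu,cv_)
yb=np.array([-.1405,.990,0]);xb=np.array([.990,.1405,0]);C=np.array([.5250,.1625,0])
x,e=tri(ray(s,cu,cv_),ray(w,60,345.2));print('tip',x,'xb',(x-C)@xb,'yb',(x-C)@yb,'err',e)
# pan rims: bounding extremes on both pans, scene view: dark ellipse fit
g=s['image'].sum(2,dtype=int)
for z in(.10,.11,.12,.13):
  print(z,'free ctr',proj(s,(.5416,.0446,z)).round(1),'sample',proj(s,(.508,.280,z)).round(1))
m=((g<255)).astype(np.uint8)
n,l,st,c=cv2.connectedComponentsWithStats(m)
for i in range(1,n):
    if st[i,4]>150 and 250<c[i][0]<380 and 110<c[i][1]<210:print(st[i],c[i])
E
```

```text
red px [(np.int64(325), np.int64(137), 8), (np.int64(321), np.int64(138), 17), (np.int64(324), np.int64(138), 11), (np.int64(325), np.int64(138), 9), (np.int64(320), np.int64(139), 19), (np.int64(321), np.int64(139), 101), (np.int64(321), np.int64(140), 51), (np.int64(321), np.int64(141), 45), (np.int64(321), np.int64(142), 17)]
321.3 139.50357142857143
tip [0.52440378 0.16635662 0.16281854] xb -4.840671029993052e-05 yb 0.0039018194083333697 err [np.float64(0.00045860833798607413), np.float64(0.0004586083379860947)]
0.1 free ctr [293.6 181.1] sample [343.4 137.2]
0.11 free ctr [293.6 178.3] sample [343.6 134.4]
0.12 free ctr [293.7 175.4] sample [343.9 131.6]
0.13 free ctr [293.7 172.6] sample [344.1 128.8]
[ 262   85   48   72 1801] [285.20099944 117.44142143]
[330 107  33  53 259] [345.1969112  130.67953668]
[273 164  42  31 266] [291.51503759 177.7556391 ]
```

```bash
python3 - <<'E'
from h import *
w=snap('wrist');R,t,f=cam(w);c=-R.T@t;s=ctrl.state();T=cv2.Rodrigues(np.array(s['eef_rot'],float))[0]
print('cam',c,'fwd',R[2],'f',f,'rel tool',T.T@(c-np.array(s['tool_pos'])))
E
python3 go.py "(0.50,0.155,0.255)"
```

```text
cam [0.53079977 0.05953872 0.33719071] fwd [ 0.18420247 -0.02625541 -0.98253758] f 370.23287048713325 rel tool [ 0.08053352  0.0013482  -0.14340535]
need shares xyz [-0.15 -2.79 -3.16] tilt 28.8 z [ 0.473 -0.093 -0.876] yz -0.015
```

Emit:
move_arm --steps "0.42 0.1 0 -0.8 0;0.42 -0.1 -0.2 -0.9 0;0.42 -0.3 -0.6 -0.7 0;0.42 -0.3 -0.8 0 0;0.42 -0.2 -0.8 0 0;0.42 0 -0.5 0 0;0.42 0 0 0 0"

```text
time_s: 20.95
tool_pos: [0.5028, 0.1641, 0.1857]
eef_rot: [2.982, -0.309, 0.734]
wrist_force: [-0.3, 0.5, 0.2]
finger_gap: 0.0355
gripper_force: 0.0
```

```bash
python3 st.py
cat > ptr.py <<'E'
from h import *
w=snap('wrist','wp.png');im=w['image'];R,t,f=cam(w);print('cam',-R.T@t)
h=cv2.cvtColor(im,cv2.COLOR_RGB2HSV);m=((h[...,1]>110)&((h[...,0]<6)|(h[...,0]>172))&(h[...,2]>60)).astype(np.uint8)
n,l,st,c=cv2.connectedComponentsWithStats(m);print([st[i].tolist()for i in range(1,n)if st[i,4]>8])
i=1+st[1:,4].argmax();v,u=np.nonzero(l==i)
vx,vy,x0,y0=cv2.fitLine(np.c_[u,v].astype(np.float32),cv2.DIST_L2,0,.01,.01).ravel()
pr=(u-x0)*vx+(v-y0)*vy;E=[(x0+vx*k,y0+vy*k)for k in(pr.min(),pr.max())];print('ends',np.round(E,1).tolist())
yb=np.array([-.1405,.990,0]);xb=np.array([.990,.1405,0]);C=np.array([.5250,.1625,0])
# plane through camera centre and pointer line; intersect with vertical plane xb=d
N=np.cross(ray(w,*E[0])[1],ray(w,*E[1])[1]);o=-R.T@t
for d in(-.005,0,.005):
    ys=[]
    for z in(.078,.163):
        P=C+xb*d+[0,0,z];ys.append(-(N@(P-o))/(N@yb))
    print(d,'yb at pivot,tip',np.round(ys,4),'angle',(ys[1]-ys[0])/.085)
g=((h[...,1]>90)&(abs(h[...,0].astype(int)-62)<22)).astype(np.uint8)
n,l,st,c=cv2.connectedComponentsWithStats(g);print('green',[(st[i].tolist(),c[i].round(1).tolist())for i in range(1,n)if st[i,4]>8])
E
python3 ptr.py
```

```text
[0.5028 0.1641 0.1857] q [ 0.222  0.634 -1.162  2.15   1.367  1.     2.733] t 20.95 gap 0.03546112432804926 0.0
[[ 0.867 -0.206  0.454]
 [-0.18  -0.979 -0.1  ]
 [ 0.465  0.005 -0.885]]
tilt 27.696729353023493 azz -12.470007004535745 azy -101.8966948955006 y_elev 0.3009460506005549
cam [0.507231   0.16253555 0.35013294]
[[270, 233, 8, 16, 76]]
ends [[272.0, 233.0], [276.1, 248.0]]
-0.005 yb at pivot,tip [0.0003 0.0007] angle 0.004634179171928843
0 yb at pivot,tip [-0.      0.0003] angle 0.004634179171928843
0.005 yb at pivot,tip [-0.0004 -0.    ] angle 0.004634179171928843
green [([376, 0, 33, 17, 215], [390.1, 10.1]), ([252, 200, 21, 16, 204], [263.2, 207.5]), ([75, 293, 33, 61, 454], [98.0, 317.6]), ([484, 333, 44, 31, 396], [498.9, 345.1])]
```

Emit:
move_arm --steps "0.42 0.1 0 -0.3 0;0.42 0.25 0 -0.6 0;0.42 0.25 0 -0.6 0;0.42 0 0 0 0;0.42 0 0 0 0"

```text
time_s: 21.5
tool_pos: [0.4978, 0.1615, 0.2337]
eef_rot: [2.978, -0.314, 0.733]
wrist_force: [-0.0, 0.3, -0.0]
finger_gap: 0.0357
gripper_force: 0.0
```

```bash
python3 ptr.py; python3 st.py|head -1; python3 pan.py
```

```text
cam [0.50231584 0.16054567 0.39811738]
[[266, 234, 7, 13, 54]]
ends [[267.2, 233.9], [271.7, 246.1]]
-0.005 yb at pivot,tip [0.0002 0.0005] angle 0.00346678703536937
0 yb at pivot,tip [0.0002 0.0005] angle 0.00346678703536937
0.005 yb at pivot,tip [0.0002 0.0005] angle 0.0034667870353693713
green [([0, 0, 39, 42, 987], [15.9, 18.1]), ([407, 0, 28, 14, 161], [418.4, 8.0]), ([361, 24, 28, 18, 147], [372.1, 36.1]), ([252, 208, 17, 12, 116], [260.4, 213.7]), ([109, 284, 25, 42, 231], [126.9, 302.8]), ([456, 320, 33, 20, 195], [467.7, 327.8])]
[0.4977 0.1614 0.2332] q [ 0.324  0.61  -1.33   2.097  1.263  1.103  2.842] t 21.55 gap 0.036080931400553067 0.0
col296-303 bright [[262, 265, 262, 261, 264, 262, 261, 261, 264, 268, 271, 237, 192, 270, 293, 278, 277, 279, 278, 275]]
2 321.0 139.5
7 327.0 143.0
```

```bash
python3 -c "
from h import *
print(ctrl.close_job())"
```

```text
the job is handed in; nothing more can be done
None
```

I stood one 50 g weight upright on the free pan and handed the job in at about 21.6 s. The beam measured about 0.004 rad from level, inside the green band; the judge's result was not returned.

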